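# Seat a mould insert in the corner of a tilted welding plate

### The arm

A 6-joint arm with a two-finger parallel gripper is mounted at the origin on the work surface. World frame = base frame: x ahead of the robot, y to its left, z up, the work surface at z = 0. Lengths are in m, angles in rad, forces in N, time in s.
With the tool pointing down it reaches from about 0.3 to 0.775 m from the base axis. Payload 14.6 kg.
Tool frame: the origin (TCP) lies midway between the tips of the shut fingers; the grasp point (between the pads) lies 19 mm behind it; z points along the fingers, y is the direction in which the jaws open and shut (so a half turn about z gives the same grasp; the last joint's range is limited). The gripper opens to 94 mm and grips with 3 to 60 N. Pads are 16 mm wide; open, the fingers measure 119 mm over their backs; the gripper's body (75 mm by 177 mm) begins 78 mm behind the grasp point.
Start: joints at [-0.067, 0.3, 1.521, -0, 1.321, -0.067], TCP at [0.55, -0, 0.205] pointing down, gripper open.
Joint ranges: [-3.03, 3.03], [-0.79, 2.21], [0.23, 2.52], [-1.04, 4.18], [0, 3.07], [-2.55, 2.55]. Speed limits (rad/s): [2.22, 2.22, 2.57, 3.14, 3.14, 3.14].

### API

Orientations are given as a rotation vector (axis times angle).
In Python, from rig import bot, vision, job gives the robot as it stands.
- The arm moves only by the tool servo_tool, never from a script. Its argument "commands" is one flat list of numbers, 5 for each row, row after row: the finger opening in cm, from 0 to 9.4, then the shift along the tool's x, y, z in cm, then the turn about the tool's z in degrees. In form: [fingers, dx, dy, dz, twist, fingers, dx, dy, dz, twist, ...]. A call has 1 to 10 rows; each row shifts and turns the pose as measured when the row begins, along the tool's axes as they then stand; what a row does not reach is not made up. A row lasts 1/12 s, in which the tool goes at most 41.7 mm and 7.16 degrees, less where a joint would pass 70% of its speed; a pose out of reach is approached as far as the arm can. A call with a gripper value outside its range is refused whole. The fingers move at their own pace and stop on an object; "squeeze" is the grip in N (left out, the last holds). Time passes only in rows, so rows that do not move let the fingers close. It gives the time, the measured TCP pose, the force and the opening at its end, in the units of the state.
- bot.observe(): the state, without advancing time (a new reading comes with each control period).
- vision.capture(name): name is "scene" or "side" or "wrist"; returns the picture (384x512x3 uint8, blue, green, red); there is no depth.
- vision.camera_model(name): a dict with "fx", "fy", "cx", "cy" (pixels), "R" (3x3) and "t" (3): a world point X has camera coordinates R X + t. Camera axes: x right, y down, z forward; pixel columns grow to the right and rows downward; lengths in m; the calibration is good to about 2 mm. A picture is of the moment at which its call begins: read the wrist's pose just before it. camera_model takes no time and is no camera call; for the wrist camera it gives the pose at the moment of the call.
- job.finish_job(): hands the job in, once; it reports no verdict.
The state is a dict: "t": time; "q": joint angles; "joint_vel": joint speeds; "tau": joint torques, N m; "tool_pos": TCP position; "tool_rot": TCP orientation; "force": force on the tool from outside, world axes, zero at the start; "torque": the same for the moment, N m; "grip_width": finger opening in m.
Only numpy, scipy, OpenCV 4.12 (cv2) and the standard library are available. Lean on these libraries where they do the work, as an engineer would, in place of code of your own. Each camera call takes 0.05 s, during which the arm holds its last target. There are 200 camera calls.

### The job

Pick up the steel mould insert, set it down gently and flat, pocket up and its long side along the side rail, on the tilted plate uphill of the plunger, and only then let go, so that it slides down by itself against the rail and comes to rest at the brass spring plunger. Then push it on past the plunger until it meets the stop screw, which is set differently for every job, and press it home there with about 10 N, never more than 15 N. Leave it seated against rail and screw, and the other things on the bench undisturbed.

Things in the scene. Friction and masses are not known exactly. Their poses are not given: they have to be found in the camera images.
- insert: Mould insert: bright ground-steel block 50 (x) x 32 (y) x 22 mm (z), about 0.24 kg, with a small open pocket in its top face (26 x 14 mm, a copper boss in it). Origin: centre of its underside; x along the 50 mm side, z up through the pocketed top. Starts flat on the bench; the same when turned half round about z.
- plate: Smooth oiled grey top plate of a tilting plate bolted to the bench. Origin: its lowest corner, on the surface, 71 mm above the bench, where the faces of rail and stop bracket meet. x runs uphill along the rail (15.1 deg), y uphill away from the rail (19.3 deg), z square out of the plate. Surface: x -20 to 180, y -16 to 96 mm, bare uphill of the plunger. The 50 mm side shall lie along x.
- rail (a point): Middle of the foot of the side rail's locating face (plate frame x 84, y 0, z 0 mm; plate axes). The rail is a dark steel bar, 10 mm high, 14 thick, from x = 4 to 164 mm of the plate frame. With the insert's long side against it, the insert's origin is at y = 16 mm.
- stop: Bracket of the end stop, dark steel, 20 mm high, 14 thick, 28 wide; origin and axes as the plate, its face at x = 0. Through it, along x at y = 16, z = 10 mm, goes a stop screw (5 mm round tip) that does not yield. Its tip stands 4 to 30 mm before the face; the setting is not measured and must be felt. Home, the insert's origin is 25 mm uphill of the tip: x = 29 to 55 mm.
- plunger_nose (a point): Centre of the plunger's brass ball nose, radius 8 mm, when free (plate frame x 37, y 37.8, z 8.5 mm). Free, it stands 2.2 mm in the insert's way: an insert that slides down along the rail stops on it with its origin at about x = 67 mm, 12 to 38 mm short of home. Behind it, its blue housing, 20 mm high, fills x 27 to 47, y 36.5 to 72.5 mm.
- plunger (a joint): Brass spring plunger: how far it is pushed back into its housing, 0 (free) to 0.006 m. It presses the insert towards the rail with 7 N at 0 and 10 N at 2.2 mm. Pushing the insert past it takes about 8 to 12 N along the rail over the first 6 mm, then 2 to 4 N until the stop screw is met.
- ball_vise: Black ball-shaped engraver's vise with two steel jaws, 110 mm across, 102 mm high, 2.2 kg, loose on the bench, to be left alone. Origin: centre of its underside.
- paste_jar: Amber glass jar with a black lid, 52 mm across, 55 mm high, to be left alone. Origin: centre of its underside.
- electrode: Copper stepped electrode, 32 mm across, 58 mm high, standing on the bench, to be left alone. Origin: centre of its underside.
- brass_hammer: Brass hammer, 220 mm long, lying on the bench, to be left alone. Origin: under it, near mid-length; x along the handle.

How it is judged:
By the outcome, as a careful person would: the job done as asked, in the order asked, and still so for the second after the job is handed in, with the robot touching nothing.
It also fails if it takes over 54 s, if anything falls off the work surface, if the arm or the gripper's body presses on something with over 40 N, if the wrist force passes 120 N, or if a joint passes its speed limit or range.

## Working session

There is one attempt and no reset: what is moved stays moved. The work goes in short steps, Python scripts to look and compute and a tool call to move; the robot and the scene stay as the last step left them, time stands still between calls to the robot, and variables do not carry over. Pictures are saved under pics/ and viewed, about 8 in all and at most 12, crops included, and the job is handed in when it is done.

Besides the shell and the picture viewer there is one more tool, called as name(argument=value, ...) on one line, values as JSON. servo_tool: Moves the arm, as the interface text tells. Its arguments: {"type":"object","properties":{"commands":{"type":"array","items":{"type":"number"}},"squeeze":{"type":"number"}},"required":["commands"]}

```bash
mkdir -p pics; python3 - <<'E'
from rig import bot,vision,job
import cv2,numpy as np
print(bot.observe())
for n in ("scene","side"):
    im=vision.capture(n); cv2.imwrite(f"pics/{n}0.png",im)
    m=vision.camera_model(n); print(n,{k:np.round(v,4).tolist() for k,v in m.items()})
E
```

```text
{'t': 0.0, 'q': array([-6.65945737e-02,  3.00451429e-01,  1.52158482e+00,  4.45477404e-06,
        1.32071918e+00, -6.65842237e-02]), 'joint_vel': array([ 1.00829407e-03,  7.98865461e-05, -1.40040735e-03, -6.64774094e-04,
       -5.65682662e-04,  1.43037768e-03]), 'tau': array([-1.53750298e-03, -5.31805658e+01, -3.52735734e+01,  7.07558286e-02,
        2.43994006e-02, -4.79655944e-05]), 'tool_pos': array([5.49730474e-01, 1.91973506e-05, 2.04895546e-01]), 'tool_rot': array([-2.22083323e+00, -2.22080779e+00,  1.19728103e-03]), 'force': array([-0.51367289,  0.5494549 ,  0.26176001]), 'torque': array([-0.05502663,  0.02033637,  0.00126619]), 'grip_width': 0.09420211981683815}
scene {'fx': 392.9018, 'fy': 392.9018, 'cx': 256.2909, 'cy': 192.8332, 'R': [[-0.0175, 0.9996, 0.0207], [0.6559, 0.0271, -0.7544], [-0.7547, 0.0004, -0.6561]], 't': [0.0127, -0.3019, 1.6345]}
side {'fx': 418.0285, 'fy': 418.0285, 'cx': 251.8639, 'cy': 188.2371, 'R': [[-0.9927, -0.1191, -0.0203], [-0.0546, 0.5925, -0.8038], [0.1077, -0.7968, -0.5946]], 't': [0.5434, 0.1307, 1.164]}
```

View pics/scene0.png

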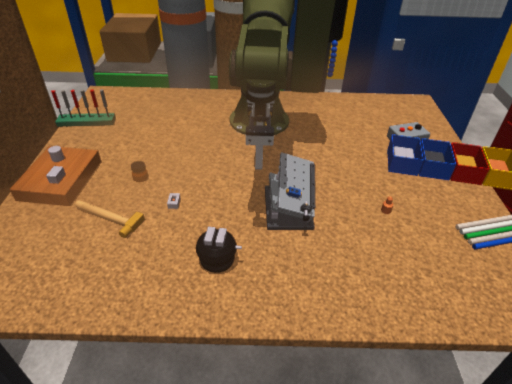

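View pics/side0.png

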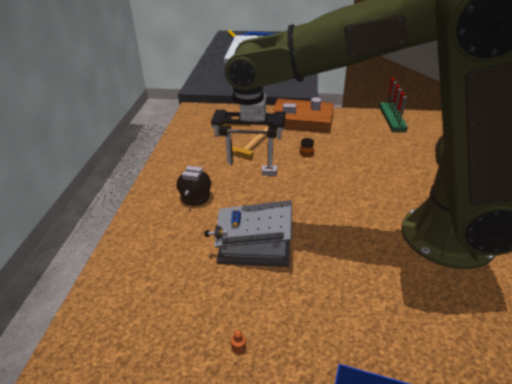

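```bash
python3 - <<'E'
import cv2,numpy as np
a=cv2.imread("pics/scene0.png")[140:240,250:330]; b=cv2.imread("pics/side0.png")[190:275,195:305]
c=cv2.imread("pics/scene0.png")[185:215,155:195]
A=cv2.resize(a,None,fx=5,fy=5,interpolation=2);B=cv2.resize(b,None,fx=3.6,fy=3.6,interpolation=2);C=cv2.resize(c,None,fx=6,fy=6,interpolation=2)
o=np.zeros((510,800,3),np.uint8);o[:500,:400]=A;o[:306,404:800]=B[:,:396];o[310:490,404:644]=C
cv2.imwrite("pics/c1.png",o)
E
```

```text
(no output)
```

View pics/c1.png

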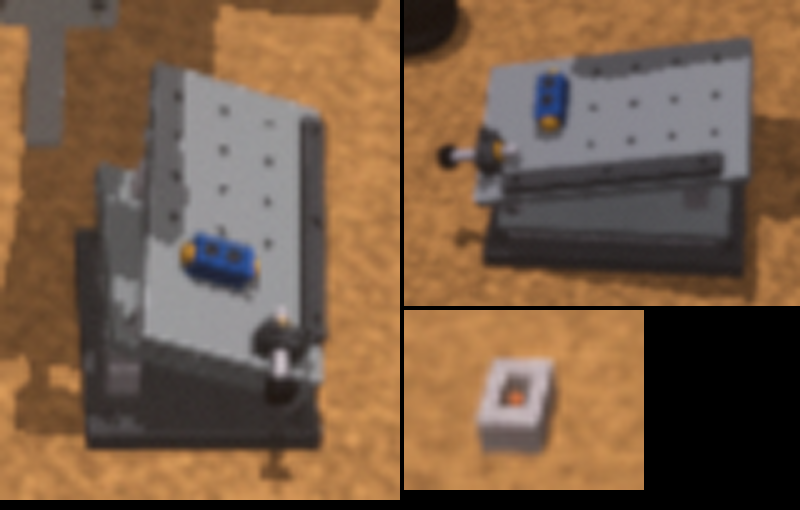

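```bash
cat > h.py <<'E'
from rig import bot,vision,job
import cv2,numpy as np
from scipy.optimize import least_squares
from scipy.spatial.transform import Rotation as Ro
def proj(m,X):
    c=np.asarray(X)@np.array(m['R']).T+m['t']; return np.c_[m['fx']*c[:,0]/c[:,2]+m['cx'],m['fy']*c[:,1]/c[:,2]+m['cy']]
def ray(m,u,v,z):
    R=np.array(m['R']);C=-R.T@m['t'];d=R.T@np.array([(u-m['cx'])/m['fx'],(v-m['cy'])/m['fy'],1]);return C+d*(z-C[2])/d[2]
def plateR(yaw):
    sx,sy=np.sin(np.radians([15.1,19.3])); x=np.array([np.sqrt(1-sx*sx),0,sx])
    b=-sx*sy/x[0]; y=np.array([b,np.sqrt(1-sy*sy-b*b),sy])
    return Ro.from_euler('z',yaw).as_matrix()@np.c_[x,y,np.cross(x,y)]
def P2W(p,X): return np.asarray(X)@plateR(p[2]).T+[p[0],p[1],.071]
E
python3 - <<'E'
from h import *
s,d=vision.camera_model("scene"),vision.camera_model("side")
X=np.array([[-20,96,0],[180,-16,0],[180,96,0],[-20,-16,0]])/1e3
us=np.array([[143,340],[322,110],[158,65],[322,380]])/5+[250,140]
ud=(np.array([[490,68],[750,180],[750,40],[476,200]])-[404,0])/3.6+[195,190]
f=lambda p:np.r_[proj(s,P2W(p,X))-us,proj(d,P2W(p,X))-ud].ravel()
r=least_squares(f,[.6,.08,3.1]);print(r.x,np.round(r.fun.reshape(-1,2),1).tolist())
print(plateR(r.x[2]))
im=vision.capture("scene");
hsv=cv2.cvtColor(im,cv2.COLOR_BGR2HSV);m=((hsv[...,1]<60)&(hsv[...,2]>150)).astype(np.uint8)*255
sub=np.zeros_like(m);sub[185:215,160:190]=m[185:215,160:190]
c=max(cv2.findContours(sub,0,2)[0],key=cv2.contourArea);print(cv2.boundingRect(c),cv2.minAreaRect(c))
for p in [(173.7,199),(170.5,193.3),(179.8,193.3),(167.8,204.5),(179,205)]: print(p,ray(s,*p,.022))
E
```

```text
[0.60504766 0.15160783 3.08322682] [[0.5, -1.6], [0.5, -0.8], [0.5, -1.7], [0.8, -0.1], [0.0, -0.7], [-0.8, -1.1], [0.1, -1.5], [-1.2, 0.1]]
[[-0.96382862  0.03421964  0.26431686]
 [ 0.05631863 -0.94318039  0.3274736 ]
 [ 0.26050451  0.33051439  0.90713706]]
(167, 193, 13, 11) ((173.058837890625, 198.26470947265625), (9.45888900756836, 12.12678050994873), 14.03624439239502)
(173.7, 199) [ 0.52564206 -0.26117354  0.022     ]
(170.5, 193.3) [ 0.49923001 -0.27595516  0.022     ]
(179.8, 193.3) [ 0.4980228  -0.24671783  0.022     ]
(167.8, 204.5) [ 0.55143035 -0.27471274  0.022     ]
(179, 205) [ 0.55231017 -0.24024038  0.022     ]
```

servo_tool(commands=[9.4,-3.3,-0.3,0,0,9.4,-3.3,-0.3,0,0,9.4,-3.3,-0.3,0,0,9.4,-3.3,-0.3,0,0,9.4,-3.3,-0.3,0,0,9.4,-3.3,-0.3,0,0,9.4,-3.3,-0.3,0,0,9.4,-2.9,-0.4,0,0])

```text
t: 0.82
tool_pos: [0.5239, -0.2654, 0.2031]
tool_rot: [-2.208, -2.229, 0.002]
force: [0.1, -0.2, 0.2]
grip_width: 0.094
```

servo_tool(commands=[9.4,0,0,0,7,9.4,0,0,0,7,9.4,0,0,0,7,9.4,0,0,0,7,9.4,0,0,0,7,9.4,0,0,0,7,9.4,0,0,0,7,9.4,0,0,0,7,9.4,0,0,0,7,9.4,0,0,0,7])

```text
t: 1.65
tool_pos: [0.5205, -0.2727, 0.199]
tool_rot: [-3.092, -0.516, 0.014]
force: [0.4, -0.3, 0.4]
grip_width: 0.0938
```

servo_tool(commands=[9.4,0,0,0,7,9.4,0,0,0,7,9.4,0,0,0,6,9.4,0,0,0,0])

```text
t: 1.98
tool_pos: [0.5201, -0.2724, 0.1978]
tool_rot: [-3.135, 0.056, 0.019]
force: [0.4, 0.9, -0.8]
grip_width: 0.0939
```

```bash
python3 - <<'E'
from h import *
o=bot.observe();print(o['t'],o['tool_pos'],o['q'],np.round(Ro.from_rotvec(o['tool_rot']).as_matrix(),3).tolist())
m=vision.camera_model("wrist");im=vision.capture("wrist");cv2.imwrite("pics/w1.png",im)
print({k:np.round(v,4).tolist() for k,v in m.items()})
hsv=cv2.cvtColor(im,cv2.COLOR_BGR2HSV);k=((hsv[...,1]<50)&(hsv[...,2]>130)).astype(np.uint8)*255
for c in cv2.findContours(k,0,2)[0]:
    if cv2.contourArea(c)>500:
        r=cv2.minAreaRect(c);print(cv2.contourArea(c),r,[np.round(ray(m,*p,.022),4).tolist() for p in cv2.boxPoints(r)])
E
```

```text
1.9833 [ 0.52008613 -0.27240492  0.19777739] [-5.44402501e-01  3.96796713e-01  1.40918740e+00 -1.01870032e-03
  1.34893843e+00  1.06253338e+00] [[0.999, -0.036, -0.012], [-0.036, -0.999, 0.006], [-0.012, -0.006, -1.0]]
{'fx': 316.8632, 'fy': 316.8632, 'cx': 257.8286, 'cy': 193.4387, 'R': [[-0.0365, -0.9993, -0.0054], [-0.968, 0.034, 0.2485], [-0.2481, 0.0143, -0.9686]], 't': [-0.252, 0.4868, 0.5149]}
```

View pics/w1.png

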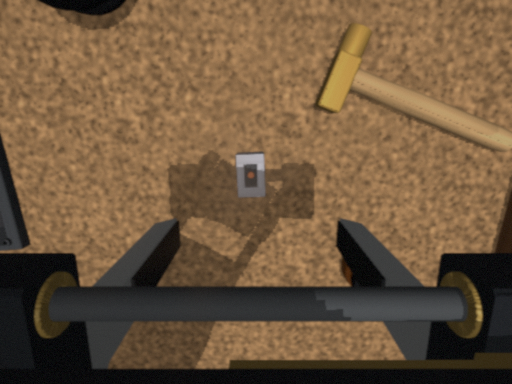

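```bash
python3 - <<'E'
from h import *
im=cv2.imread("pics/w1.png");m=vision.camera_model("wrist")
g=im[140:210,225:280].astype(int); b=g[...,0]-g[...,2]*0.75
k=(b>30).astype(np.uint8)*255
k=cv2.morphologyEx(k,cv2.MORPH_OPEN,np.ones((3,3)))
c=max(cv2.findContours(k,0,2)[0],key=cv2.contourArea)+[225,140]
r=cv2.minAreaRect(c);print(r,cv2.boundingRect(c))
for p in cv2.boxPoints(r): print(p,ray(m,*p,.022))
print(ray(m,251,176,.022))
print(im[145:205:2,251].tolist())
E
```

```text
((250.0, 162.0), (16.0, 26.0), 90.0) (237, 154, 27, 17)
[237. 154.] [ 0.54526073 -0.24867335  0.022     ]
[263. 154.] [ 0.54439927 -0.27775528  0.022     ]
[263. 170.] [ 0.52627226 -0.27727901  0.022     ]
[237. 170.] [ 0.52713631 -0.24782696  0.022     ]
[ 0.51975436 -0.26344223  0.022     ]
[[77, 111, 146], [74, 107, 139], [79, 113, 146], [79, 109, 140], [91, 91, 98], [170, 166, 169], [178, 175, 178], [179, 174, 177], [174, 170, 174], [155, 151, 156], [78, 77, 81], [71, 72, 76], [56, 58, 64], [50, 60, 83], [58, 85, 133], [59, 86, 138], [55, 78, 121], [52, 59, 67], [54, 57, 64], [54, 59, 64], [58, 62, 69], [91, 91, 97], [108, 108, 113], [108, 108, 114], [107, 106, 112], [103, 103, 109], [67, 81, 97], [62, 88, 114], [60, 85, 110], [55, 79, 103]]
```

servo_tool(commands=[9.4,0.1,-0.4,2,0,9.4,0.1,-0.4,2.5,0,9.4,0.1,-0.1,2.5,0,9.4,0,0,2.5,0,9.4,0,0,2.5,0,9.4,0,0,2,0,9.4,0,0,0,0,9.4,0,0,0,0])

```text
t: 2.7
tool_pos: [0.5223, -0.2624, 0.0532]
tool_rot: [-3.137, -0.009, 0.015]
force: [-0.5, -0.2, 0.7]
grip_width: 0.0938
```

```bash
python3 - <<'E'
from h import *
o=bot.observe();print(o['t'],o['tool_pos'],np.round(Ro.from_rotvec(o['tool_rot']).as_matrix(),3).tolist())
m=vision.camera_model("wrist");im=vision.capture("wrist");cv2.imwrite("pics/w2.png",im)
T=np.array(o['tool_pos']);print(proj(m,[[.5205,-.2635,.022],[.4955,-.2635,.022],[.5455,-.2635,.022],T]))
E
```

```text
2.7 [ 0.52227465 -0.2624409   0.05324033] [[1.0, 0.005, -0.01], [0.005, -1.0, 0.005], [-0.01, -0.005, -1.0]]
[[259.81888052 218.22221166]
 [259.59606263 251.34695804]
 [260.05446758 183.19916195]
 [258.1471337  232.15617821]]
```

View pics/w2.png

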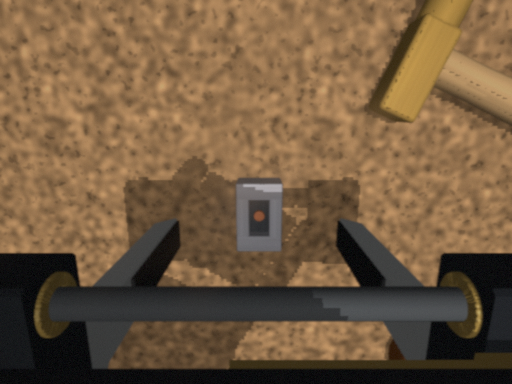

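servo_tool(commands=[9.4,0,0.1,2,0,9.4,0,0,1.6,0,9.4,0,0,0.6,0,9.4,-0.1,0,0,0,9.4,0,0,0,0])

```text
t: 3.17
tool_pos: [0.5243, -0.2654, 0.0178]
tool_rot: [3.141, 0.018, -0.001]
force: [-0.9, -0.0, 0.2]
grip_width: 0.094
```

servo_tool(commands=[9.4,-0.2,-0.1,0.5,0,9.4,-0.1,-0.1,0.4,0,9.4,0,0,0.1,0,9.4,0,0,0,0])

```text
t: 3.5
tool_pos: [0.5224, -0.264, 0.0106]
tool_rot: [3.139, 0.019, 0.005]
force: [0.6, -1.1, 0.2]
grip_width: 0.094
```

servo_tool(commands=[2,0,0,0,0,2,0,0,0,0,2,0,0,0,0,2,0,0,0,0,2,0,0,0,0,2,0,0,0,0,2,0,0,0,0,2,0,0,0,0], squeeze=15)

```text
t: 4.17
tool_pos: [0.5228, -0.2642, 0.0114]
tool_rot: [3.138, 0.019, 0.007]
force: [-0.1, -0.5, -0.7]
grip_width: 0.0441
```

servo_tool(commands=[2,0,0,0,0,2,0,0,0,0,2,0,0,0,0,2,0,0,0,0,2,0,0,0,0])

```text
t: 4.58
tool_pos: [0.5227, -0.2642, 0.0113]
tool_rot: [3.138, 0.019, 0.006]
force: [-0.6, 0.6, 0.3]
grip_width: 0.0313
```

servo_tool(commands=[2,0,0,-1,0,2,0,0,-2,0,2,0,0,-3,0,2,0,0,-3,0,2,0,0,-3,0,2,0,0,-3,0,2,0,0,-3,0,2,0,0,-1,0])

```text
t: 5.25
tool_pos: [0.519, -0.2619, 0.2088]
tool_rot: [-3.14, -0.019, 0.008]
force: [1.2, -0.4, -1.9]
grip_width: 0.0322
```

```bash
cat >> h.py <<'E'
PL=[.60505,.15161,3.08323]
def go(W,yaw=np.radians(-3.34)):
    o=bot.observe();R=Ro.from_rotvec(o['tool_rot']).as_matrix();d=R.T@(np.array(W)-o['tool_pos'])*100
    print('t',round(o['t'],2),'pos',np.round(o['tool_pos'],4),'F',np.round(o['force'],1),'q6',round(o['q'][5],2),'w',round(o['grip_width'],4))
    print('tool z',np.round(R[:,2],3),'go cm',np.round(d,2),'twist',round(np.degrees(np.arctan2(R[1,0],R[0,0])-yaw),1))
E
python3 - <<'E'
from h import *
W=P2W(PL,np.array([88,28,0])/1e3);print(W, 'bracket',P2W(PL,[.0,.016,0]))
go(W+[.002,0,.06])
E
```

```text
[0.5211913  0.13015672 0.1031788 ] bracket [0.60559756 0.13651912 0.07628823]
t 5.25 pos [ 0.519  -0.2619  0.2088] F [ 1.2 -0.4 -1.9] q6 1.03 w 0.0322
tool z [-0.005  0.002 -1.   ] go cm [  0.92 -39.19   4.64] twist 4.0
```

servo_tool(commands=[2,0.1,-2,0,0,2,0.1,-3.6,0,0,2,0.1,-4,0,0,2,0.1,-4,0,0,2,0.1,-4,0,0,2,0.1,-4,0,0,2,0.1,-4,0,0,2,0.1,-4,0,0,2,0.1,-4,0,1,2,0,-3,0,2])

```text
t: 6.08
tool_pos: [0.5211, 0.1133, 0.2063]
tool_rot: [3.139, -0.079, -0.012]
force: [0.1, -0.2, -1.8]
grip_width: 0.0317
```

servo_tool(commands=[2,0,-1.5,0,1,2,0,0,0,0,2,0,0,0,0])

```text
t: 6.33
tool_pos: [0.5198, 0.1349, 0.2039]
tool_rot: [3.139, -0.099, -0.017]
force: [0.3, -1.1, -2.4]
grip_width: 0.0318
```

```bash
python3 - <<'E'
from h import *
W=P2W(PL,np.array([88,28,0])/1e3);go(W+[.002,0,.05])
E
```

```text
t 6.33 pos [0.5198 0.1349 0.2039] F [ 0.3 -1.1 -2.4] q6 1.82 w 0.0318
tool z [-0.011 -0.001 -1.   ] go cm [0.43 0.44 5.07] twist -0.3
```

servo_tool(commands=[2,0.2,0.2,1.5,0,2,0.2,0.2,2,0,2,0,0,2,0,2,0,0,0.9,0,2,0,0,0,0,2,0,0,0,0], squeeze=7)

```text
t: 6.83
tool_pos: [0.5226, 0.1252, 0.1367]
tool_rot: [3.138, -0.102, -0.02]
force: [0.3, -0.8, -2.5]
grip_width: 0.032
```

```bash
python3 - <<'E'
from h import *
W=P2W(PL,np.array([88,28,0])/1e3);go(W+[.002,0,.0234])
im=np.hstack([cv2.resize(vision.capture("wrist"),(400,300)),cv2.resize(vision.capture("side")[170:275,190:330],(400,300),interpolation=2)]);cv2.imwrite("pics/w3.png",im)
E
```

```text
t 6.83 pos [0.5226 0.1252 0.1367] F [ 0.3 -0.8 -2.5] q6 1.8 w 0.032
tool z [-0.013 -0.002 -1.   ] go cm [ 0.04 -0.5   1.01] twist -0.4
```

View pics/w3.png

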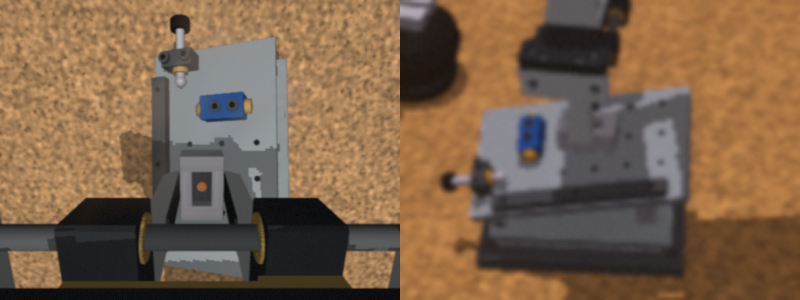

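servo_tool(commands=[2,0,-0.3,0.4,0,2,0,-0.2,0.4,0,2,0,0,0.2,0,2,0,0,0,0,2,0,0,0,0])

```text
t: 7.35
tool_pos: [0.5244, 0.1313, 0.1292]
tool_rot: [3.139, -0.101, -0.01]
force: [-0.7, -0.8, -2.4]
grip_width: 0.0318
```

servo_tool(commands=[2,0,0,0.15,0,2,0,0,0.15,0,2,0,0,0,0])

```text
t: 7.6
tool_pos: [0.5244, 0.1315, 0.1262]
tool_rot: [3.139, -0.1, -0.01]
force: [0.2, 0.1, -3.2]
grip_width: 0.0322
```

servo_tool(commands=[2,0,0,0.15,0,2,0,0,0.1,0,2,0,0,0,0])

```text
t: 7.85
tool_pos: [0.5248, 0.1316, 0.1239]
tool_rot: [3.139, -0.1, -0.008]
force: [0.8, 1.2, -1.2]
grip_width: 0.0321
```

servo_tool(commands=[2,0,0,0.1,0,2,0,0,0.1,0,2,0,0,0,0])

```text
t: 8.1
tool_pos: [0.5251, 0.1316, 0.122]
tool_rot: [3.14, -0.101, -0.007]
force: [0.7, 0.4, -2.1]
grip_width: 0.0317
```

servo_tool(commands=[2,0,0,0.1,0,2,0,0,0.1,0,2,0,0,0,0])

```text
t: 8.35
tool_pos: [0.5252, 0.1317, 0.12]
tool_rot: [3.14, -0.101, -0.006]
force: [0.2, 0.4, -1.3]
grip_width: 0.0319
```

servo_tool(commands=[2,0,0,0.1,0,2,0,0,0.1,0,2,0,0,0,0], squeeze=5)

```text
t: 8.6
tool_pos: [0.5257, 0.132, 0.1185]
tool_rot: [-3.139, 0.1, 0.003]
force: [0.4, 0.8, -1.3]
grip_width: 0.0321
```

servo_tool(commands=[2,0,0,0.1,0,2,0,0,0.1,0,2,0,0,0,0])

```text
t: 8.85
tool_pos: [0.5261, 0.1324, 0.1169]
tool_rot: [-3.139, 0.1, 0.001]
force: [0.7, 1.6, 0.3]
grip_width: 0.033
```

```bash
python3 - <<'E'
from h import *
W=P2W(PL,np.array([88,28,0])/1e3);go(W+[.002,0,.0163])
im=np.hstack([cv2.resize(vision.capture("wrist")[100:340,160:400],(400,400),interpolation=2),cv2.resize(vision.capture("side")[190:265,210:310],(400,300),interpolation=2)[:,:].repeat(1,0) if 0 else cv2.resize(vision.capture("side")[180:270,220:310],(400,400),interpolation=2)]);cv2.imwrite("pics/w4.png",im)
E
```

```text
t 8.85 pos [0.5261 0.1324 0.1169] F [0.7 1.6 0.3] q6 1.81 w 0.033
tool z [-0.001  0.001 -1.   ] go cm [-0.28  0.24 -0.26] twist -0.3
```

View pics/w4.png

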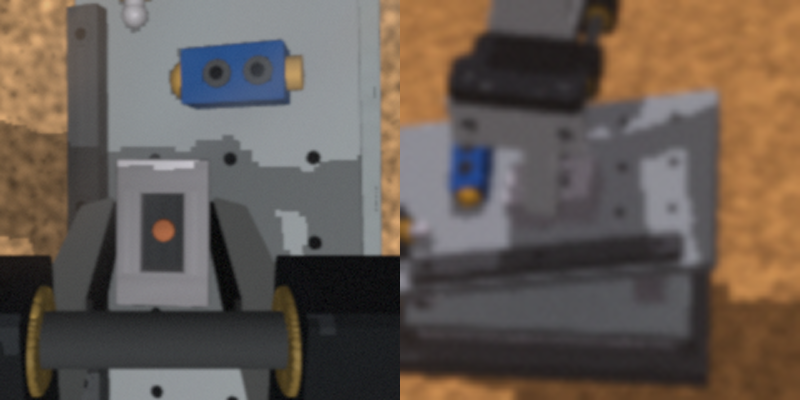

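servo_tool(commands=[3.3,0,0,0,0,3.35,0,0,0.05,0,3.35,0,0,0,0,3.4,0,0,0.05,0,3.4,0,0,0,0], squeeze=3)

```text
t: 9.37
tool_pos: [0.5257, 0.1321, 0.1153]
tool_rot: [-3.139, 0.1, 0.003]
force: [1.1, 1.3, 0.2]
grip_width: 0.034
```

servo_tool(commands=[3.45,0,0,0.05,0,3.45,0,0,0,0,3.5,0,0,0.05,0,3.5,0,0,0,0])

```text
t: 9.7
tool_pos: [0.5256, 0.132, 0.114]
tool_rot: [-3.139, 0.101, 0.004]
force: [0.7, 0.8, -0.3]
grip_width: 0.0344
```

```bash
python3 - <<'E'
from h import *
W=P2W(PL,np.array([88,28,0])/1e3);go(W+[.002,0,.0123])
im=np.hstack([cv2.resize(vision.capture("wrist")[100:340,160:400],(400,400),interpolation=2),cv2.resize(vision.capture("side")[180:270,220:310],(400,400),interpolation=2)]);cv2.imwrite("pics/w5.png",im)
E
```

```text
t 9.7 pos [0.5256 0.132  0.114 ] F [ 0.7  0.8 -0.3] q6 1.81 w 0.0344
tool z [-0.003  0.001 -1.   ] go cm [-0.22  0.2  -0.15] twist -0.3
```

View pics/w5.png

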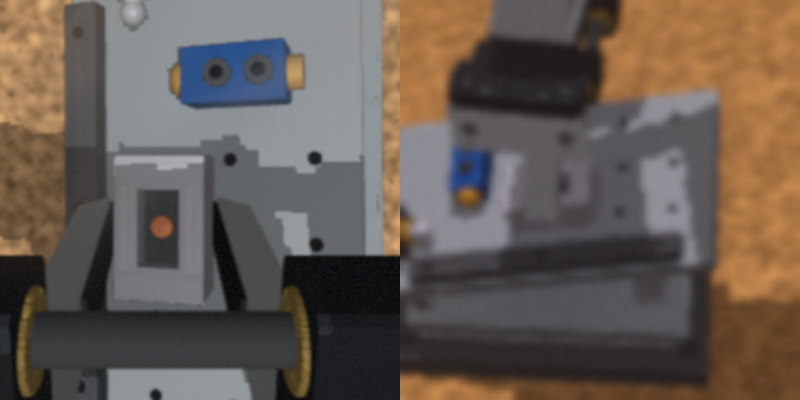

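servo_tool(commands=[3.5,0,0,0.05,0,3.55,0,0,0,0,3.55,0,0,0,0,3.6,0,0,0,0,3.6,0,0,0,0])

```text
t: 10.22
tool_pos: [0.5255, 0.132, 0.1135]
tool_rot: [-3.139, 0.1, 0.004]
force: [0.8, 1.5, 0.4]
grip_width: 0.0359
```

```bash
python3 - <<'E'
from h import *
W=P2W(PL,np.array([88,28,0])/1e3);go(W+[.002,0,.0123])
m=vision.camera_model("wrist");im=vision.capture("wrist")
cv2.imwrite("pics/w6.png",np.hstack([cv2.resize(im[180:290,215:325],(550,550),interpolation=2)]))
# expected top corners if flat with origin at px,py
o=bot.observe()
t=o['tool_pos'];R=plateR(PL[2]);p=R.T@(t+[-.002,0,0]-np.array([PL[0],PL[1],.071]));print('tcp plate',p)
E
```

```text
t 10.22 pos [0.5255 0.132  0.1135] F [0.8 1.5 0.4] q6 1.81 w 0.0359
tool z [-0.003  0.001 -1.   ] go cm [-0.22  0.2  -0.2 ] twist -0.3
tcp plate [0.08852753 0.02975826 0.01056339]
```

View pics/w6.png

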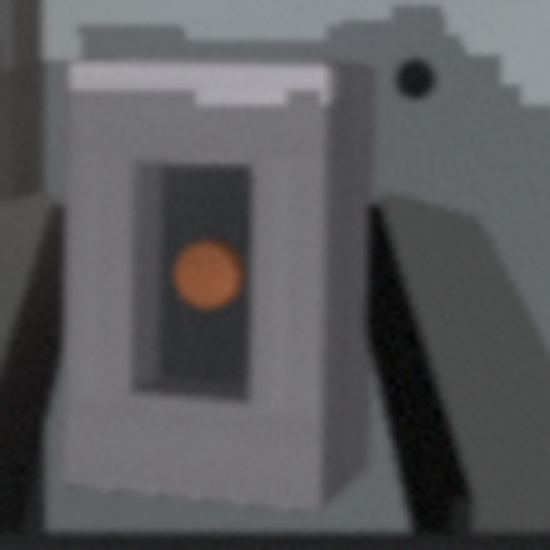

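```bash
cat >> h.py <<'E'
def pose(m,pix,obj):
    K=np.array([[m['fx'],0,m['cx']],[0,m['fy'],m['cy']],[0,0,1]])
    ok,rv,tv=cv2.solvePnP(np.array(obj,float),np.array(pix,float),K,None)
    R=np.array(m['R']).T; Rw=R@cv2.Rodrigues(rv)[0]; tw=R@(tv[:,0]-m['t']); P=plateR(PL[2])
    err=cv2.projectPoints(np.array(obj,float),rv,tv,K,None)[0][:,0]-pix
    print('plate pos',np.round(P.T@(tw-[PL[0],PL[1],.071]),4),'z in plate',np.round((P.T@Rw)[:,2],3),'x in plate',np.round((P.T@Rw)[:,0],3),'err',np.round(err,1).tolist())
E
python3 - <<'E'
from h import *
m=vision.camera_model("wrist")
# image top = world +x = plate -x ; image left = rail side = plate -y
obj=np.array([[-25,-16,22],[-25,16,22],[25,16,22],[25,-16,22],[-25,16,0],[25,16,0]])/1e3
pix=np.array([[68,62],[330,65],[323,510],[65,488],[375,72],[370,463]])/5+[215,180]
pose(m,pix,obj)
E
```

```text
plate pos [ 0.0881  0.0292 -0.0037] z in plate [0.005 0.024 1.   ] x in plate [ 1.    -0.019 -0.004] err [[0.2, 0.4], [-0.1, 0.2], [0.4, 0.1], [-0.2, -0.7], [-0.3, -0.7], [-0.1, 0.7]]
```

servo_tool(commands=[3.8,0,0,-0.05,0,4.2,0,0,-0.1,0,5,0,0,-0.3,0,9.4,0,0,-0.6,0,9.4,0,0,-0.8,0,9.4,0,0,-1,0,9.4,0,0,-1.2,0,9.4,0,0,-1.5,0,9.4,0,0,-1.5,0,9.4,0,0,0,0])

```text
t: 11.1
tool_pos: [0.5257, 0.1314, 0.1921]
tool_rot: [-3.14, 0.101, 0.002]
force: [0.1, 0.6, 1.5]
grip_width: 0.0916
```

servo_tool(commands=[9.4,0,0,0,0,9.4,0,0,0,0,9.4,0,0,0,0,9.4,0,0,0,0])

```text
t: 11.43
tool_pos: [0.5255, 0.1313, 0.192]
tool_rot: [-3.14, 0.101, 0.002]
force: [-0.3, 0.3, 0.9]
grip_width: 0.0937
```

```bash
python3 - <<'E'
from h import *
go(P2W(PL,[.12,.016,.011]))
cv2.imwrite("pics/w7.png",cv2.resize(vision.capture("wrist")[60:300,130:380],(750,600)[:2] and (600,576),interpolation=2))
E
```

```text
t 11.43 pos [0.5255 0.1313 0.192 ] F [-0.3  0.3  0.9] q6 1.81 w 0.0937
tool z [-0.001  0.    -1.   ] go cm [-3.35 -1.34  7.45] twist -0.3
```

View pics/w7.png

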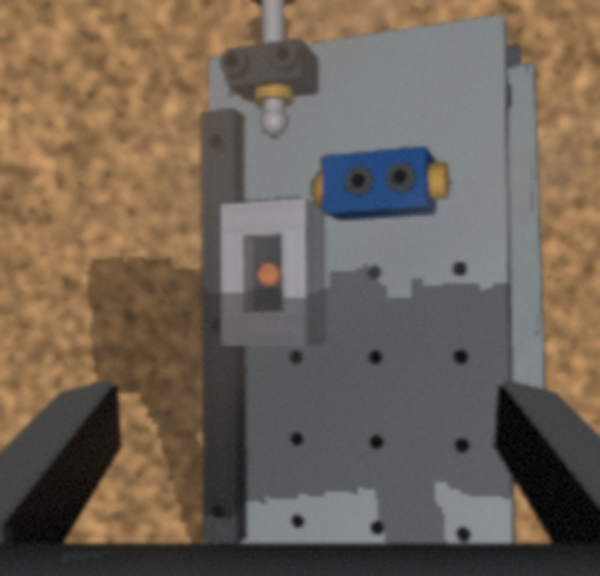

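```bash
cat >> h.py <<'E'
OBJ=np.array([[-25,-16,22],[-25,16,22],[25,16,22],[25,-16,22],[-25,16,0],[25,16,0]])/1e3
tx=np.array([.998,-.058,0])
def contact(s,pz=.011,py=.016): # TCP for pushing edge at plate x = s
    return P2W(PL,[s,py,pz])-.008*tx
def pl(): # present plate coords of the pushing edge, force in plate axes
    o=bot.observe();P=plateR(PL[2]);print('edge',np.round(P.T@(o['tool_pos']+.008*tx-[PL[0],PL[1],.071])*1e3,1),'Fplate',np.round(P.T@o['force'],1))
E
python3 - <<'E'
from h import *
m=vision.camera_model("wrist")
pix=np.array([[222,204],[307,198],[306,345],[221,346],[325,200],[325,343]])/2.4+[130,60]
pose(m,pix,OBJ)
print(proj(m,P2W(PL,OBJ+[.067,.016,0]))-pix)
go(contact(.102))
E
```

```text
plate pos [ 0.0642  0.0173 -0.0012] z in plate [0.075 0.025 0.997] x in plate [ 0.997 -0.027 -0.074] err [[-1.1, -0.9], [-0.3, 0.1], [0.5, 0.6], [0.1, -0.7], [0.3, 1.7], [0.5, -0.7]]
[[-3.25617676  1.23847928]
 [-3.19561563  1.16530177]
 [-2.40008925  1.73191251]
 [-2.63098726  1.34850126]
 [-1.81934245  4.53611375]
 [-1.43149297  2.15972088]]
t 11.48 pos [0.5254 0.1313 0.1918] F [0.8 0.1 0.3] q6 1.81 w 0.0941
tool z [-0.001 -0.    -1.   ] go cm [-2.4  -1.35  7.9 ] twist -0.3
```

servo_tool(commands=[0,-1,0,0,0,0,-1.5,-0.5,0,0,0,-1,-0.5,0,0,0,0,-0.3,0,0,0,0,0,0,0,0,0,0,0,0,0,0,0,0,0,0,0,0,0,0,0,0,0,0,0,0,0,0,0,0], squeeze=20)

```text
t: 12.32
tool_pos: [0.4909, 0.1468, 0.1891]
tool_rot: [3.139, -0.102, -0.008]
force: [0.3, 0.4, -0.0]
grip_width: 0.0308
```

servo_tool(commands=[0,0,0,0,0,0,0,0,0,0,0,0,0,0,0,0,0,0,0,0,0,0,0,0,0,0,0,0,0,0,0,0,0,0,0])

```text
t: 12.9
tool_pos: [0.4912, 0.1464, 0.189]
tool_rot: [3.139, -0.102, -0.008]
force: [-0.3, 0.4, -0.0]
grip_width: 0.0003
```

```bash
python3 - <<'E'
from h import *
go(contact(.102))
E
```

```text
t 12.9 pos [0.4912 0.1464 0.189 ] F [-0.3  0.4 -0. ] q6 1.85 w 0.0003
tool z [-0.005 -0.001 -1.   ] go cm [ 1.14 -0.07  7.61] twist -0.4
```

servo_tool(commands=[0,0.1,0,2,0,0,0.1,0,2.2,0,0,0,0,2,0,0,0,0,0.8,0,0,0,0,0,0,0,0,0,0,0])

```text
t: 13.4
tool_pos: [0.4938, 0.1465, 0.1182]
tool_rot: [3.139, -0.102, -0.003]
force: [-0.2, 0.4, -0.4]
grip_width: -0.0002
```

```bash
python3 - <<'E'
from h import *
go(contact(.102));pl()
E
```

```text
t 13.4 pos [0.4938 0.1465 0.1182] F [-0.2  0.4 -0.4] q6 1.85 w -0.0002
tool z [-0.002 -0.    -1.   ] go cm [ 0.84 -0.04  0.53] twist -0.4
edge [111.5  17.3  13.7] Fplate [ 0.1 -0.5 -0.3]
```

servo_tool(commands=[0,0.3,0,0.2,0,0,0.4,0,0.2,0,0,0.4,0,0.1,0,0,0.3,0,0.1,0,0,0,0,0,0,0,0,0,0,0])

```text
t: 13.9
tool_pos: [0.5113, 0.1458, 0.1156]
tool_rot: [-3.139, 0.102, -0.005]
force: [-0.6, -0.6, 0.2]
grip_width: 0.0006
```

```bash
python3 - <<'E'
from h import *
go(contact(.092));pl()
E
```

```text
t 13.9 pos [0.5113 0.1458 0.1156] F [-0.6 -0.6  0.2] q6 1.84 w 0.0006
tool z [ 0.004  0.001 -1.   ] go cm [0.05 0.   0.54] twist -0.4
edge [93.9 17.7 15.7] Fplate [ 0.6  0.6 -0.1]
```

servo_tool(commands=[0,-0.1,0,0.3,0,0,-0.1,0,0.2,0,0,0,0,0.1,0,0,0,0,0,0])

```text
t: 14.23
tool_pos: [0.509, 0.146, 0.1091]
tool_rot: [-3.139, 0.102, -0.006]
force: [0.4, 0.8, -0.4]
grip_width: 0.0002
```

servo_tool(commands=[0,0.1,0,0.03,0,0,0.1,0,0.03,0,0,0,0,0,0])

```text
t: 14.48
tool_pos: [0.511, 0.1459, 0.1085]
tool_rot: [-3.139, 0.102, -0.005]
force: [-0.5, -0.0, 0.3]
grip_width: 0.0004
```

```bash
python3 - <<'E'
from h import *
go(contact(.092));pl()
E
```

```text
t 14.48 pos [0.511  0.1459 0.1085] F [-0.5 -0.   0.3] q6 1.84 w 0.0004
tool z [ 0.004  0.001 -1.   ] go cm [ 0.08  0.01 -0.18] twist -0.4
edge [92.3 15.3  9.2] Fplate [0.6 0.1 0.1]
```

servo_tool(commands=[0,0.1,0,0.01,0,0,0.1,0,0.01,0,0,0.1,0,0.02,0])

```text
t: 14.73
tool_pos: [0.5137, 0.1457, 0.108]
tool_rot: [-3.139, 0.102, -0.003]
force: [-5.9, 1.5, 2.8]
grip_width: 0.0003
```

servo_tool(commands=[0,0.1,0,0.02,0,0,0.1,0,0.02,0,0,0.1,0,0.02,0])

```text
t: 14.98
tool_pos: [0.5152, 0.1457, 0.1074]
tool_rot: [-3.139, 0.102, 0.004]
force: [-6.6, 0.4, 4.1]
grip_width: 0.0003
```

```bash
python3 - <<'E'
from h import *
pl()
E
```

```text
edge [88.  15.3  9.3] Fplate [7.4 0.8 2.1]
```

servo_tool(commands=[0,0.1,0,0.02,0,0,0.1,0,0.02,0,0,0.1,0,0.02,0])

```text
t: 15.23
tool_pos: [0.5173, 0.1456, 0.1069]
tool_rot: [-3.14, 0.101, 0.009]
force: [-2.9, -0.8, 2.0]
grip_width: -0.0
```

servo_tool(commands=[0,0.1,0,0.02,0,0,0.1,0,0.02,0,0,0.1,0,0.02,0])

```text
t: 15.48
tool_pos: [0.5205, 0.1453, 0.1062]
tool_rot: [-3.14, 0.101, 0.01]
force: [-2.4, -0.6, 1.3]
grip_width: 0.0003
```

```bash
python3 - <<'E'
from h import *
pl()
E
```

```text
edge [82.6 15.4  9.4] Fplate [2.6 0.9 0.3]
```

servo_tool(commands=[0,0.07,0,0.02,0,0,0.07,0,0.02,0,0,0.07,0,0.02,0,0,0.07,0,0.02,0])

```text
t: 15.82
tool_pos: [0.5238, 0.1452, 0.1052]
tool_rot: [-3.14, 0.101, 0.009]
force: [-3.5, 0.6, 2.8]
grip_width: 0.0005
```

servo_tool(commands=[0,0.07,0,0.02,0,0,0.07,0,0.02,0,0,0.07,0,0.02,0,0,0.07,0,0.02,0])

```text
t: 16.15
tool_pos: [0.5269, 0.145, 0.1043]
tool_rot: [-3.14, 0.101, 0.009]
force: [-3.5, 0.3, 1.0]
grip_width: 0.0007
```

```bash
python3 - <<'E'
from h import *
pl()
E
```

```text
edge [75.9 15.3  9.4] Fplate [ 3.6 -0.1  0.1]
```

Still sliding at 3–4 N. Continuing.

servo_tool(commands=[0,0.07,0,0.02,0,0,0.07,0,0.02,0,0,0.07,0,0.02,0,0,0.07,0,0.02,0])

```text
t: 16.48
tool_pos: [0.53, 0.1448, 0.1035]
tool_rot: [-3.14, 0.101, 0.009]
force: [-2.8, 1.3, 2.3]
grip_width: 0.0003
```

servo_tool(commands=[0,0.07,0,0.02,0,0,0.07,0,0.02,0,0,0.07,0,0.02,0,0,0.07,0,0.02,0])

```text
t: 16.82
tool_pos: [0.5332, 0.1447, 0.1026]
tool_rot: [-3.139, 0.101, 0.009]
force: [-2.8, 1.1, 2.2]
grip_width: 0.0006
```

```bash
python3 - <<'E'
from h import *
pl()
E
```

```text
edge [69.4 15.2  9.4] Fplate [ 3.3 -0.4  1.6]
```

servo_tool(commands=[0,0.07,0,0.02,0,0,0.07,0,0.02,0,0,0.07,0,0.02,0,0,0.07,0,0.02,0])

```text
t: 17.15
tool_pos: [0.5363, 0.1445, 0.1018]
tool_rot: [-3.139, 0.101, 0.009]
force: [-2.7, 1.0, 1.0]
grip_width: 0.0004
```

servo_tool(commands=[0,0.07,0,0.02,0,0,0.07,0,0.02,0,0,0.07,0,0.02,0,0,0.07,0,0.02,0])

```text
t: 17.48
tool_pos: [0.5383, 0.1444, 0.101]
tool_rot: [-3.14, 0.101, 0.013]
force: [-11.1, 0.4, 8.0]
grip_width: 0.0002
```

servo_tool(commands=[0,0.03,0,0,0])

```text
t: 17.57
tool_pos: [0.5381, 0.1445, 0.1009]
tool_rot: [-3.14, 0.101, 0.016]
force: [-6.8, -0.2, 4.3]
grip_width: 0.0003
```

```bash
python3 - <<'E'
from h import *
pl()
E
```

```text
edge [64.2 15.1  9.1] Fplate [7.6 1.3 2. ]
```

servo_tool(commands=[0,0.04,0,0,0,0,0.04,0,0,0])

```text
t: 17.73
tool_pos: [0.5381, 0.1444, 0.101]
tool_rot: [-3.14, 0.101, 0.019]
force: [-6.3, 0.8, 4.2]
grip_width: 0.0005
```

```bash
python3 - <<'E'
from h import *
pl()
E
```

```text
edge [64.2 15.1  9.1] Fplate [7.2 0.4 2.4]
```

servo_tool(commands=[0,0.055,0,0.01,0,0,0.055,0,0.01,0,0,0.055,0,0.01,0])

```text
t: 17.98
tool_pos: [0.5381, 0.1445, 0.1008]
tool_rot: [3.139, -0.101, -0.026]
force: [-8.0, 0.4, 7.0]
grip_width: 0.0005
```

```bash
python3 - <<'E'
from h import *
pl()
E
```

```text
edge [64.1 15.   9. ] Fplate [9.6 1.7 4.3]
```

servo_tool(commands=[0,0.055,0,0,0,0,0.06,0,0,0,0,0.06,0,0,0])

```text
t: 18.23
tool_pos: [0.5381, 0.1444, 0.1008]
tool_rot: [3.139, -0.1, -0.034]
force: [-8.9, 0.4, 4.8]
grip_width: 0.0004
```

```bash
python3 - <<'E'
from h import *
pl()
E
```

```text
edge [64.1 15.   9. ] Fplate [9.8 0.9 2.2]
```

Held at 9.8 N with no movement: it is seated. I'll back off along the rail, uphill and up.

servo_tool(commands=[0,0,0,0,0,0,-0.1,0,-0.03,0,0,-0.3,0,-0.1,0,0,-0.6,0,-0.3,0,0,-1,0,-0.5,0,0,-1.5,0,-1.5,0,0,-2,0,-3,0,0,-1,0,-3,0,0,0,0,-2,0,0,0,0,0,0])

```text
t: 19.07
tool_pos: [0.4705, 0.1482, 0.2103]
tool_rot: [3.138, -0.101, -0.033]
force: [-0.2, -0.2, 0.8]
grip_width: 0.0003
```

```bash
python3 - <<'E'
from h import *
go(contact(.092));pl()
w=vision.capture("wrist");cv2.imwrite("pics/wf.png",w);s=vision.capture("scene");cv2.imwrite("pics/sf.png",s)
a=cv2.imread("pics/scene0.png");d=cv2.absdiff(a,s).max(2);print(d[150:185,125:155].max(),d[195:240,70:150].max(),d[225:275,190:245].max(),d[190:220,378:400].max())
cv2.imwrite("pics/f.png",np.hstack([w[:,:][30:350,120:420],cv2.resize(s[130:240,240:340],(300,320),interpolation=2)]))
E
```

```text
t 19.07 pos [0.4705 0.1482 0.2103] F [-0.2 -0.2  0.8] q6 1.86 w 0.0003
tool z [-0.021 -0.001 -1.   ] go cm [ 4.35 -0.05  9.92] twist -0.3
edge [158.1  45.4  91.6] Fplate [0.4 0.4 0.6]
5 6 9 6
```

View pics/f.png

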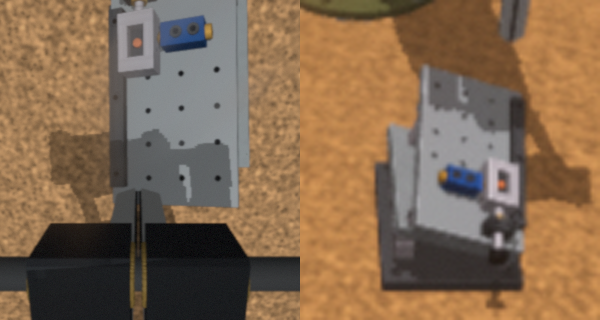

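```bash
python3 -c "
from rig import job
print(job.finish_job())"
```

```text
the job is handed in; nothing more can be done
None
```

The insert is seated against the side rail and the stop screw, and I handed the job in after about 19 s of the 54 s allowed.

- **Setting down:** The tool can only point straight down, so I let the insert swivel and roll flat in lightly closing fingers. Just before letting go, a close picture put it flat to about 1.5° and in line with the rail to about 1°. It slid down by itself and came to rest at the plunger.
- **Pushing home:** Sampled readings were about 7 N over the plunger, then about 3–4 N until the screw. The screw stopped it with its origin at about x = 39 mm. My highest reading was about 13 N, at first contact with the screw. I read the force only at the end of each call, so a brief higher peak can't be ruled out. I then held about 9.8 N with no further movement.
- **Last checks:** With the arm backed off and clear, the pictures show the insert along the rail and at the screw. The vise, jar, electrode and hammer look unchanged from the first picture.
- **What disagreed:** With the insert resting at the plunger, the wrist camera and my plate estimate differed by about 2 mm and about 4° of tilt. I put this down to calibration and rough corner picking, since the pushing was guided by force.

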